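# Feed a socket rack past a sprung gate

### The arm

A 6-joint arm with a two-finger parallel gripper is mounted at the origin on a cart in front of the work surface, level with it; the furniture and walls round the work are solid. World frame = base frame: x ahead of the robot, y to its left, z up, the work surface at z = 0. Lengths are in m, angles in rad, forces in N, time in s.
With the tool pointing down it reaches from about 0.3 to 0.75 m from the base axis. Payload 8.5 kg.
Tool frame: the origin (TCP) lies midway between the tips of the shut fingers; the grasp point (between the pads) lies 19 mm behind it; z points along the fingers, y is the line along which they close (so a half turn about z gives the same grasp; the last joint's range is limited). The gripper opens to 88 mm and grips with 3 to 60 N. Pads are 18 mm wide; open, the fingers measure 123 mm over their backs; the gripper's body (75 mm by 187 mm) begins 45 mm behind the grasp point.
Start: joints at [-1.513, 0.381, 1.297, -0, 1.464, -0.215], TCP at [0.148, -0.53, 0.239] pointing down, gripper open.
Joint ranges: [-3.11, 3.11], [-0.89, 2.33], [0.22, 2.48], [-1.42, 4.56], [0.17, 2.85], [-2.88, 2.88]. Speed limits (rad/s): [2.39, 2.39, 3.14, 3.14, 3.14, 3.14].

### API

Orientations are given as a rotation vector (axis times angle).
In Python, from station import sense, eyes, sign_off, nets gives the robot as it stands.
- The arm moves only by the shell command python3 -m jog 'ROWS' [FORCE]. ROWS is JSON, a list of rows, each an object of numbers: "dx", "dy", "dz": the shift along the tool's x, y, z each as a share of 0.15 m, from -1 to 1; "roll": the turn about the tool's z as a share of 2 pi rad, from -1 to 1; "jaw": the opening, from 0 (shut) to 1 (fully open). In form: [{"dx": .., "dy": .., "dz": .., "roll": .., "jaw": ..}, ...]. A call has 1 to 10 rows; each row is the pose to reach, as a shift and turn from the pose commanded when the call began, along the tool's axes at that moment, turning the shorter way round; what a row does not reach only later rows make up. A row lasts 1/8 s, in which the tool goes at most 62.5 mm and 10.7 degrees, less where a joint would pass 70% of its speed; a pose out of reach is approached as far as the arm can. A call with a number of a shift or a turn outside -1 to 1 is refused whole. A call with a gripper value outside its range is refused whole. The fingers move at their own pace and stop on an object; FORCE is the grip in N (left out, the last holds). Time passes only in rows, so rows that repeat a pose let the fingers close. It gives the time, the measured TCP pose, the force, the opening and the grip force at its end, in the units of the state.
- sense(): the state, without advancing time (a new reading comes with each control period).
- eyes.capture(name): name is "scene" or "side" or "wrist"; returns the picture (480x640x3 uint8, red, green, blue); there is no depth.
- eyes.get_calibration(name): a dict with "fx", "fy", "cx", "cy" (pixels), "distortion" ([k1, k2, p1, p2, k3] as OpenCV has them; the pictures are not rectified), "view" (4x4, takes a point from world to camera coordinates); the wrist camera has in their place "tool_from_camera" (4x4, takes a point from camera to tool coordinates, whose origin is the TCP and whose axes are the flange's). Camera axes: x right, y down, z forward; pixel columns grow to the right and rows downward; lengths in m; the calibration is good to about 2 mm. A picture is of the moment at which its call begins: read the wrist's pose just before it. get_calibration takes no time and is no camera call.
- sign_off(): hands the job in; it is judged then, once.
Trained networks look in the newest picture that a camera, given by its name, has taken for a name from the list of things; names that differ only in an ending like _2 or _b are one class to them, and where a whole thing is asked for, a point or a joint stands for the part that bears it (a point fixed in the world has none). Each returns a list of dicts, best first, with "score" (0 to 1); they miss things now and then, are a little off and sometimes report something else, mostly with a low value. They report only what shows in the picture. A call takes as long as a camera call. They do not tell look-alikes from the thing itself.
- nets.cut_out(camera, name): "pixels" (480x640 bool, what is visible of it) and "rect" ([left, top, right, bottom] in pixels, round what is visible of it).
The state is a dict: "clock": time; "joint_positions": joint angles; "qvel": joint speeds; "tau": joint torques, N m; "tool_pos": TCP position; "ee_rot": TCP orientation; "contact_force": force on the tool from outside, world axes, zero at the start; "wrist_torque": the same for the moment, N m; "width": finger opening in m; "gripper_force": force on a finger pad.
Only numpy, scipy, OpenCV 4.12 (cv2) and the standard library are available. Lean on these libraries where they do the work, as an engineer would, in place of code of your own. Each camera call takes 0.05 s, during which the arm holds its last target. There are 200 camera calls.

### The job

Press down the long yellow treadle beside the feed lane with one fingertip so that the red-tipped gate bar drops below the lane, and, keeping it down, push the blue socket rack along the lane with the other finger, past the gate and up against the black end stop. The gate must not touch the rack at any time; once the rack is home, let the treadle up so that the gate closes behind it. Grasp and lift nothing, and leave the tape measure, the blue tape and the jar alone.

Things in the scene. Friction and masses are not known exactly. Their poses are not given: they have to be found in the camera images.
- lane: fixed feed lane: metal bed on a dark plate. Origin: bench level, centre line, in the plane of the gate. +y = travel (open entry at -y, end stop at +y), +x = across, away from the treadle, z up. Bed top 40 mm above the bench, y = -235 to +180 mm, 24 mm gate slot at y = 0. White rails 8 mm thick, tops 52 mm above the bench, inner faces at x = +38 and -38 mm (-42 beyond the gate).
- end_stop (a point): middle of the face of the black end stop, 55 mm above the bench, at lane y = +170 mm; the stop's top is 68 mm above the bench. With the rack's nose against it the rack's origin is at lane y = +114 mm
- rack: loose blue rack with eight steel sockets fixed in it, about 0.35 kg, 70 mm wide (x), 112 mm long (y), on the bed on the entry side of the gate. Origin: centre of its underside; +y is its nose, which goes first. Body 26 mm tall, sockets reach 50 mm, upright rear plate 56 mm. It slides with friction and stays where it is left.
- rack_rear (a point): point on the rear face of the rack's upright rear plate, to push on: in the middle of its width, 56 mm behind the rack's origin, 40 mm above the bed. The plate is flat, 70 mm wide, 8 mm thick, 40 to 96 mm above the bench
- gate (a joint): gate angle, rad: 0 = closed (sprung up, top of the bar slanting across the lane, 12 to 34 mm above the bed), 0.30 = treadle level, bar 14 mm below the bed, 0.38 = lower limit. From 0.215 on the bar is clear of the rack. A spring closes it; pressing the middle of the treadle needs about 4 to 7 N. The rack cannot push it open
- hinge (a point): point on the gate's hinge line, which runs along the lane's y at lane x = -125 mm, 18 mm above the bench; both the treadle and the gate bar lie on its +x side and go down together
- treadle (a point): middle of the treadle's upper face (moves with the gate): yellow ribbed plate, 48 mm wide, 315 mm long (lane y = -225 to +90 mm), along the lane's -x side. Level, its top is 58 mm above the bench, over lane x = -98 to -50 mm; closed, it slopes up toward the lane to about 80 mm. A fingertip can slide along it while pressing; at that height a second fingertip clears the bed and rails.
- gate_bar (a point): point on top of the red part of the gate bar, 125 mm from the hinge, over the lane at about its centre line. The bar is 18 mm wide along y, centred on lane y = 0, and reaches lane x = +38 mm
- tape_measure: yellow tape measure, 34 x 80 x 59 mm, loose, standing beyond the entry end; origin at the centre of its underside. Leave alone
- tape_blue: small roll of blue tape lying flat, 62 mm across, 19 mm high, loose, beyond the end stop; origin at the centre of its underside. Leave alone
- jar: clear jar with red lid, 62 mm across, 86 mm high, loose, beyond the end stop; origin at the centre of its underside. Leave alone
There are look-alikes about, which are no part of the job. There is more than one size of the rack; the one meant has the size given above.

How it is judged:
By the outcome, as a careful person would: the job done as asked, in the order asked, and still so for the second after the job is handed in, with the robot touching nothing.
It also fails if it takes over 51 s, if anything falls off the work surface, if the arm or the gripper's body presses on something with over 40 N, if the wrist force passes 120 N, or if a joint passes its speed limit or range.

## Working session

There is one attempt and no reset: what is moved stays moved. The work goes in short steps, Python scripts to look and compute and a shell command to move; the robot and the scene stay as the last step left them, time stands still between calls to the robot, and variables do not carry over. Pictures are saved under pics/ and viewed, at most 12 in all, crops included, and the job is handed in when it is done.

```bash
mkdir -p pics; ls
python3 - <<'E'
from station import sense, eyes, nets
import cv2, numpy as np
s=sense(); print({k:np.round(v,3).tolist() for k,v in s.items()})
for c in ("scene","side"):
    im=eyes.capture(c); cv2.imwrite(f"pics/{c}0.png",im[:,:,::-1])
    cal=eyes.get_calibration(c); print(c,{k:np.round(v,4).tolist() for k,v in cal.items()})
    for n in ("lane","rack","treadle","gate_bar","end_stop","tape_measure","tape_blue","jar"):
        try: print(n,[(round(d["score"],2),np.round(d["rect"]).tolist(),int(d["pixels"].sum())) for d in nets.cut_out(c,n)])
        except Exception as e: print(n,e)
print(sense()["clock"])
E
```

```text
pics
{'clock': 0.0, 'joint_positions': [-1.513, 0.381, 1.298, 0.0, 1.464, -0.215], 'qvel': [-0.0, -0.0, 0.0, -0.0, 0.001, -0.001], 'tau': [-0.002, -43.793, -22.456, 0.071, 0.035, -0.0], 'tool_pos': [0.148, -0.529, 0.238], 'ee_rot': [-3.111, -0.427, -0.0], 'contact_force': [-0.7, 0.026, -1.271], 'wrist_torque': [-0.011, -0.021, 0.01], 'gripper_force': 0.0, 'width': 0.088}
scene {'fx': 506.8732, 'fy': 506.8732, 'cx': 327.2303, 'cy': 233.0008, 'distortion': [-0.0577, 0.0, 0.0, 0.0, 0.0], 'view': [[-0.9162, -0.4003, -0.019, 0.4603], [-0.2731, 0.6584, -0.7013, 0.2231], [0.2933, -0.6374, -0.7126, 0.9505], [0.0, 0.0, 0.0, 1.0]]}
lane [(0.63, [274.0, 183.0, 425.0, 347.0], 12646)]
rack [(0.86, [336.0, 172.0, 384.0, 224.0], 1536), (0.84, [287.0, 179.0, 324.0, 203.0], 666), (0.67, [337.0, 142.0, 372.0, 178.0], 705)]
treadle [(0.91, [320.0, 181.0, 422.0, 302.0], 3383)]
gate_bar [(0.66, [321.0, 181.0, 424.0, 300.0], 3245)]
end_stop [(0.47, [320.0, 185.0, 422.0, 302.0], 3249)]
tape_measure [(0.8, [378.0, 160.0, 406.0, 189.0], 518)]
tape_blue [(0.96, [301.0, 342.0, 335.0, 371.0], 785)]
jar [(0.65, [248.0, 301.0, 284.0, 350.0], 1369)]
side {'fx': 524.2487, 'fy': 524.2487, 'cx': 316.3188, 'cy': 244.8715, 'distortion': [-0.103, 0.0, 0.0, 0.0, 0.0], 'view': [[-0.9594, 0.282, -0.0084, 0.5116], [0.2198, 0.7286, -0.6487, -0.0609], [-0.1768, -0.6242, -0.761, 1.3956], [0.0, 0.0, 0.0, 1.0]]}
lane [(0.92, [284.0, 170.0, 398.0, 314.0], 8426)]
rack [(0.96, [242.0, 155.0, 277.0, 191.0], 643), (0.94, [289.0, 176.0, 326.0, 218.0], 1191)]
treadle [(0.84, [310.0, 172.0, 384.0, 265.0], 2009), (0.61, [295.0, 153.0, 307.0, 176.0], 261)]
gate_bar [(0.67, [312.0, 171.0, 382.0, 265.0], 1956)]
end_stop [(0.91, [286.0, 168.0, 396.0, 317.0], 8677)]
tape_measure [(0.59, [293.0, 150.0, 308.0, 176.0], 292)]
tape_blue [(0.97, [367.0, 309.0, 398.0, 336.0], 496)]
jar [(0.67, [323.0, 303.0, 352.0, 346.0], 953)]
0.9
```

Run:
```python
import cv2
a=cv2.imread("pics/scene0.png")[130:390,230:450]; b=cv2.imread("pics/side0.png")[130:370,220:420]
cv2.imwrite("pics/sc_crop.png",cv2.resize(a,(508,600),interpolation=3))
cv2.imwrite("pics/si_crop.png",cv2.resize(b,(500,600),interpolation=3))
```

```text
(no output)
```

View pics/sc_crop.png

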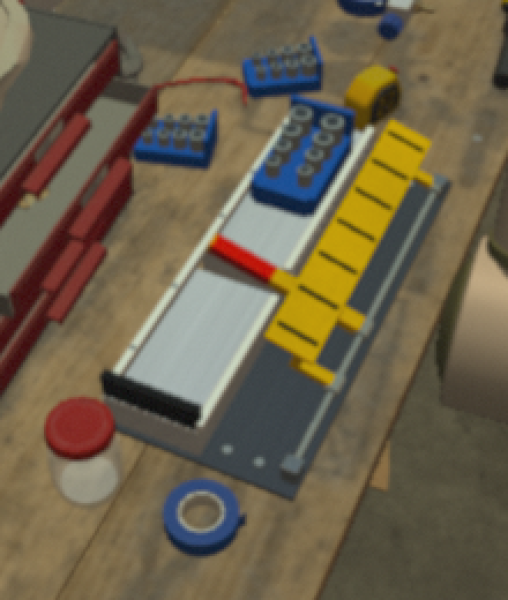

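View pics/si_crop.png

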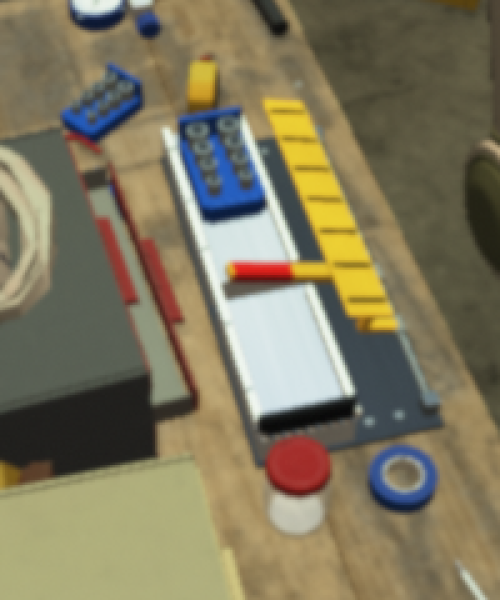

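The scene crop shows the lane running from upper right (entry, with rack and tape measure) to lower left (black stop at about (150,395), jar and blue tape beyond it). The treadle lies on the robot's side, and the red gate tip is at about (213,241). The two racks off the lane are look-alikes. The side crop agrees, with the gate tip at (230,270) and the stop at (307,412). Next I'll fit the lane pose from both views.

```bash
cat > h.py <<'E'
import numpy as np, cv2
from station import sense, eyes, nets
from scipy.spatial.transform import Rotation as R
def proj(cal,P,view=None):
    V=np.array(cal["view"]) if view is None else view
    K=np.array([[cal["fx"],0,cal["cx"]],[0,cal["fy"],cal["cy"]],[0,0,1.]])
    p,_=cv2.projectPoints(np.array(P,float).reshape(-1,1,3),cv2.Rodrigues(V[:3,:3])[0],V[:3,3],K,np.array(cal["distortion"],float))
    return p[:,0]
def wview(cal,s):
    T=np.eye(4);T[:3,:3]=R.from_rotvec(s["ee_rot"]).as_matrix();T[:3,3]=s["tool_pos"]
    return np.linalg.inv(T@np.array(cal["tool_from_camera"]))
def l2w(q,P):
    c,s=np.cos(q[2]),np.sin(q[2]);P=np.atleast_2d(np.array(P,float))
    return np.c_[q[0]+c*P[:,0]-s*P[:,1],q[1]+s*P[:,0]+c*P[:,1],P[:,2]]
E
python3 - <<'E'
from h import *
from scipy.optimize import least_squares
T=np.array([[-65,-225,78.4],[-111,-225,64.2],[-65,90,78.4],[-111,90,64.2]])/1e3
sc=np.array([[392,120],[432,152],[265,338],[316,362]])/[508/220,600/260]+[230,130]
si=np.array([[264,99],[302,99],[343,316],[393,316]])/2.5+[220,130]
C={"scene":eyes.get_calibration("scene"),"side":eyes.get_calibration("side")}
f=lambda q:np.r_[(proj(C["scene"],l2w(q,T))-sc).ravel(),(proj(C["side"],l2w(q,T))-si).ravel()]
r=min((least_squares(f,[.45,-.3,y],loss="soft_l1") for y in (-1,0,1,3)),key=lambda r:r.cost)
q=r.x; print(q,np.round(r.fun,1))
# rack y along lane: rear plate top corners (+-35, y-56, .096); scene crop
ob=np.array([[292,96],[352,108]])/[508/220,600/260]+[230,130]; ob2=np.array([[178,117],[242,108]])/2.5+[220,130]
g=lambda p:np.r_[(proj(C["scene"],l2w(q,[[.035+p[1],p[0],.096],[-.035+p[1],p[0],.096]]))-ob).ravel(),(proj(C["side"],l2w(q,[[.035+p[1],p[0],.096],[-.035+p[1],p[0],.096]]))-ob2).ravel()]
r2=least_squares(g,[-.2,0]);print("rear y,x",r2.x,np.round(r2.fun,1))
print(l2w(q,[[0,-.235,0],[0,0,0],[0,.17,0]]))
for c in C:
    im=cv2.imread(f"pics/{c}0.png")
    for seg in ([[.038,-.235,.052],[.038,.17,.052]],[[-.038,-.235,.052],[-.038,0,.052]],[[.038,.17,.068],[-.042,.17,.068]],T[[0,1]],T[[1,3]],T[[3,2]],T[[2,0]],[[.035,r2.x[0],.096],[-.035,r2.x[0],.096]]):
        p=proj(C[c],l2w(q,seg)); cv2.line(im,*[tuple(int(round(v*16)) for v in k) for k in p],(0,255,0),1,shift=4)
    im=im[130:390,230:450] if c=="scene" else im[130:390,200:420]
    cv2.imwrite(f"pics/{c}_ov.png",cv2.resize(im,None,fx=1.8,fy=1.8))
a,b=[cv2.imread(f"pics/{c}_ov.png") for c in C]; cv2.imwrite("pics/ov.png",np.hstack([a,b]))
E
```

```text
[ 0.50358281 -0.03753114 -0.03794427] [-0.5 -0.4  0.2 -4.3 -1.2 -0.7 -1.8  1.2 -0.1 -0.7  0.9  0.4  2.9 -0.6
  1.1 -0.6]
rear y,x [-0.19910537  0.0011153 ] [-1.1 -0.8  0.8  1.9 -0.2 -0.1 -0.1 -1.1]
[[ 0.49466805 -0.27236198  0.        ]
 [ 0.50358281 -0.03753114  0.        ]
 [ 0.51003179  0.1323465   0.        ]]
```

View pics/ov.png

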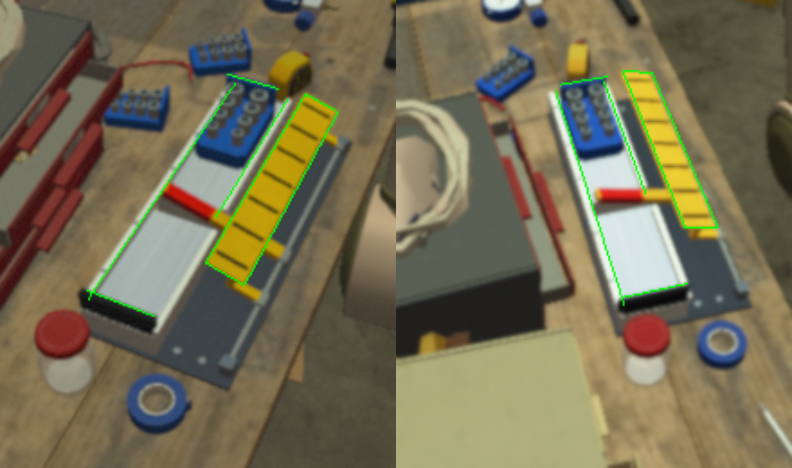

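The overlay fits the treadle, rails, stop and rack rear to within a pixel or two. The rack's rear face is at lane y ≈ -199 mm. Now I'll work out the approach.

```bash
cat >> h.py <<'E'
q0=[0.5036,-0.0375,-0.0379]
def to(lane,q=q0):
    "shares for TCP at lane xyz (m), tool y across the lane"
    s=sense(); M=R.from_rotvec(s["ee_rot"]).as_matrix()
    d=M.T@(l2w(q,lane)[0]-s["tool_pos"])/.15
    a=np.array([np.cos(q[2]),np.sin(q[2]),0]); b=M.T@a
    ang=np.arctan2(b[1],b[0])-np.pi/2
    ang=(ang+np.pi/2)%np.pi-np.pi/2
    return np.round(d,3),round(ang/2/np.pi,4)
def lane(q=q0):
    s=sense(); p=np.array(s["tool_pos"])-[q[0],q[1],0]; c,n=np.cos(q[2]),np.sin(q[2])
    return np.round(1e3*np.array([c*p[0]+n*p[1],-n*p[0]+c*p[1],p[2]]),1)
E
python3 - <<'E'
from h import *
M=R.from_rotvec(sense()["ee_rot"]).as_matrix();print(M.round(3),lane())
print(np.round(eyes.get_calibration("wrist")["tool_from_camera"],3))
print(to([-.034,-.215,.24]))
E
```

```text
[[ 0.963  0.269 -0.   ]
 [ 0.269 -0.963  0.   ]
 [-0.    -0.    -1.   ]] [-336.5 -505.3  238.7]
[[-0.001 -0.956 -0.292  0.075]
 [ 1.    -0.001 -0.     0.001]
 [-0.    -0.292  0.956 -0.147]
 [ 0.     0.     0.     1.   ]]
(array([ 2.512, -1.226, -0.008]), np.float64(-0.2006))
```

```bash
python3 -m jog '[{"dx":1,"dy":-0.5,"dz":0,"roll":-0.2,"jaw":0.6},{"dx":1,"dy":-0.5,"dz":0,"roll":-0.2,"jaw":0.6},{"dx":1,"dy":-0.5,"dz":0,"roll":-0.2,"jaw":0.6},{"dx":1,"dy":-0.5,"dz":0,"roll":-0.2,"jaw":0.6},{"dx":1,"dy":-0.5,"dz":0,"roll":-0.2,"jaw":0.6},{"dx":1,"dy":-0.5,"dz":0,"roll":-0.2,"jaw":0.6},{"dx":1,"dy":-0.5,"dz":0,"roll":-0.2,"jaw":0.6},{"dx":1,"dy":-0.5,"dz":0,"roll":-0.2,"jaw":0.6}]'; python3 -c "
from h import *
print(lane(),to([-.034,-.215,.24]))"
```

```text
clock: 1.9
tool_pos: [0.2725, -0.417, 0.2388]
ee_rot: [2.268, 2.174, -0.0]
contact_force: [0.4, -1.1, 0.0]
width: 0.0528
gripper_force: 0.0
[-216.6 -388.   238.8] (array([ 1.159,  1.212, -0.008]), np.float64(-0.0007))
```

```bash
python3 -m jog '[{"dx":1,"dy":1,"dz":0,"roll":-0.0007,"jaw":0.6},{"dx":1,"dy":1,"dz":0,"roll":-0.0007,"jaw":0.6},{"dx":1,"dy":1,"dz":0,"roll":-0.0007,"jaw":0.6},{"dx":1,"dy":1,"dz":0,"roll":-0.0007,"jaw":0.6},{"dx":1,"dy":1,"dz":0,"roll":-0.0007,"jaw":0.6}]' && python3 -m jog '[{"dx":0.16,"dy":0.21,"dz":0,"jaw":0.6},{"dx":0.16,"dy":0.21,"dz":0,"jaw":0.6},{"dx":0.16,"dy":0.21,"dz":0,"jaw":0.6}]'
cat >> h.py <<'E'
TR=np.array([[-65,-225,78.4],[-111,-225,64.2],[-65,90,78.4],[-111,90,64.2]])/1e3
def wpic(name,q=q0,rear=-.199):
    s=sense(); im=eyes.capture("wrist")[:,:,::-1].copy(); cal=eyes.get_calibration("wrist"); V=wview(cal,s)
    cv2.imwrite(f"pics/{name}_raw.png",im)
    for seg in ([[.038,-.235,.052],[.038,-.01,.052]],[[-.038,-.235,.052],[-.038,-.01,.052]],TR[[0,1]],[TR[0],[-.065,-.02,.0784]],[TR[1],[-.111,-.02,.0642]],[[.035,rear,.096],[-.035,rear,.096]],[[-.125,-.22,.018],[-.125,-.02,.018]]):
        seg=np.linspace(seg[0],seg[1],9); W=l2w(q,seg); W=W[(W@V[2,:3]+V[2,3])>.03]
        if len(W)>1: cv2.polylines(im,[np.round(proj(cal,W,V)).astype(int)],False,(0,255,0),1)
    cv2.imwrite(f"pics/{name}.png",im)
E
python3 -c "
from h import *
print(lane(),to([-.034,-.215,.24])); wpic('w1')"
```

```text
clock: 2.52
tool_pos: [0.4293, -0.2723, 0.2387]
ee_rot: [2.262, 2.18, -0.0]
contact_force: [0.1, -0.4, -0.7]
width: 0.053
gripper_force: 0.0
[ -65.3 -237.4  238.7] (array([ 0.149,  0.209, -0.008]), np.float64(0.0002))invalid input
```

View pics/w1.png

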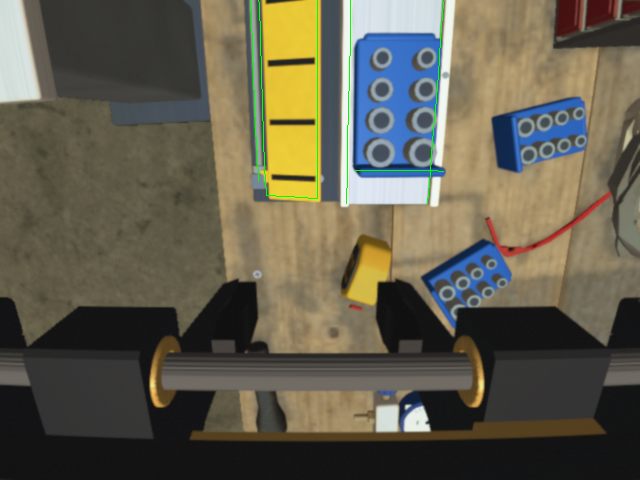

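The overlay matches the treadle and rails from above, with the rack's rear edge near row 172, the fingertips at about (240,290) and (390,290), and the tape measure at (366,270). Jog refused the second call because the rows lacked "roll". I'll check the rack's size and finish the approach.

```bash
python3 - <<'E'
from h import *
s=sense();cal=eyes.get_calibration("wrist");V=wview(cal,s)
print("f",cal["fx"])
for P in ([-.035,-.199,.096],[.035,-.199,.096],[-.035,-.087,.066],[.035,-.087,.066],[.038,-.235,.052],[.046,-.235,.052],[-.038,-.235,.052]): print(P,proj(cal,l2w(q0,[P]),V).round(1))
im=cv2.imread("pics/w1_raw.png").astype(int)
blue=(im[...,0]>im[...,2]+50)&(im[...,0]>90)
b=blue[:230,330:470]; ys,xs=np.nonzero(b)
for y in range(28,186,6):
    x=np.nonzero(b[y])[0]
    if len(x): print(y,x.min()+330,x.max()+330,end=" | ")
# extent of finger pads
E
python3 -m jog '[{"dx":0.15,"dy":0.2,"dz":0,"roll":0,"jaw":0.6},{"dx":0.15,"dy":0.2,"dz":0,"roll":0,"jaw":0.6},{"dx":0.15,"dy":0.2,"dz":0,"roll":0,"jaw":0.6}]'
```

```text
f 365.50374494058764
[-0.035, -0.199, 0.096] [[356.1 168.9]]
[0.035, -0.199, 0.096] [[444.2 169.2]]
[-0.035, -0.087, 0.066] [[356.   22.2]]
[0.035, -0.087, 0.066] [[443.9  23.4]]
[0.038, -0.235, 0.052] [[428. 202.]]
[0.046, -0.235, 0.052] [[436.5 202. ]]
[-0.038, -0.235, 0.052] [[346.9 201.9]]
34 366 434 | 40 358 441 | 46 356 441 | 52 356 441 | 58 356 440 | 64 356 440 | 70 356 439 | 76 356 439 | 82 356 439 | 88 355 438 | 94 355 438 | 100 355 437 | 106 355 437 | 112 355 437 | 118 355 405 | 124 355 406 | 130 355 435 | 136 355 435 | 142 355 434 | 148 355 402 | 154 355 402 | 160 354 406 | 172 358 444 | clock: 2.95
tool_pos: [0.4584, -0.2529, 0.2387]
ee_rot: [-2.264, -2.178, 0.001]
contact_force: [-0.1, -0.5, -0.4]
width: 0.053
gripper_force: 0.0
```

Run:
```python
from h import *
print(lane()); s=sense(); wpic('w2')
im=cv2.imread("pics/w2_raw.png").astype(int)
blue=(im[...,0]>im[...,2]+50)&(im[...,0]>60)
cal=eyes.get_calibration("wrist");V=wview(cal,s)
u=proj(cal,l2w(q0,[[0,-.199,.096],[0,-.204,.096],[0,-.209,.096],[0,-.209,.045]]),V);print(u.round(1))
for c in range(int(u[0,0])-30,int(u[0,0])+40,10):
    print(c,[int(im[r,c,0]) for r in range(int(u[0,1])-20,int(u[0,1])+16)])
cv2.imwrite("pics/w2c.png",cv2.resize(cv2.imread("pics/w2.png")[80:380,150:550],(800,600)))
```

```text
[ -37.  -216.9  238.7]
[[362.7 195.6]
 [362.5 201.7]
 [362.3 207.8]
 [355.9 195.6]]
332 [160, 166, 170, 174, 175, 173, 170, 168, 164, 166, 170, 158, 125, 83, 68, 67, 66, 75, 99, 133, 157, 177, 189, 192, 189, 181, 179, 206, 235, 241, 241, 241, 242, 242, 242, 242]
342 [89, 88, 88, 88, 89, 89, 90, 90, 90, 91, 96, 118, 155, 176, 179, 172, 146, 104, 107, 137, 160, 179, 190, 192, 188, 179, 174, 198, 231, 238, 238, 239, 239, 239, 239, 239]
352 [116, 104, 98, 99, 100, 104, 118, 136, 157, 174, 183, 184, 178, 163, 134, 93, 70, 79, 110, 141, 163, 180, 190, 192, 187, 178, 177, 205, 233, 239, 239, 239, 239, 239, 239, 239]
362 [206, 206, 206, 205, 206, 206, 206, 207, 207, 206, 203, 180, 111, 69, 66, 67, 69, 81, 114, 143, 165, 180, 189, 190, 186, 176, 172, 197, 231, 237, 237, 237, 238, 238, 238, 238]
372 [79, 88, 98, 104, 99, 91, 91, 110, 151, 185, 191, 158, 99, 69, 67, 66, 69, 84, 117, 147, 167, 182, 189, 189, 185, 178, 182, 209, 229, 233, 233, 233, 234, 234, 234, 233]
382 [89, 88, 88, 88, 89, 89, 90, 89, 92, 100, 129, 166, 179, 179, 173, 150, 100, 90, 121, 148, 168, 182, 188, 187, 183, 175, 182, 214, 234, 238, 238, 238, 238, 239, 239, 239]
392 [88, 88, 88, 89, 90, 92, 91, 95, 104, 134, 164, 173, 171, 166, 149, 108, 80, 92, 125, 151, 170, 184, 188, 186, 180, 174, 192, 228, 235, 235, 235, 235, 235, 235, 235, 235]
```

View pics/w2c.png

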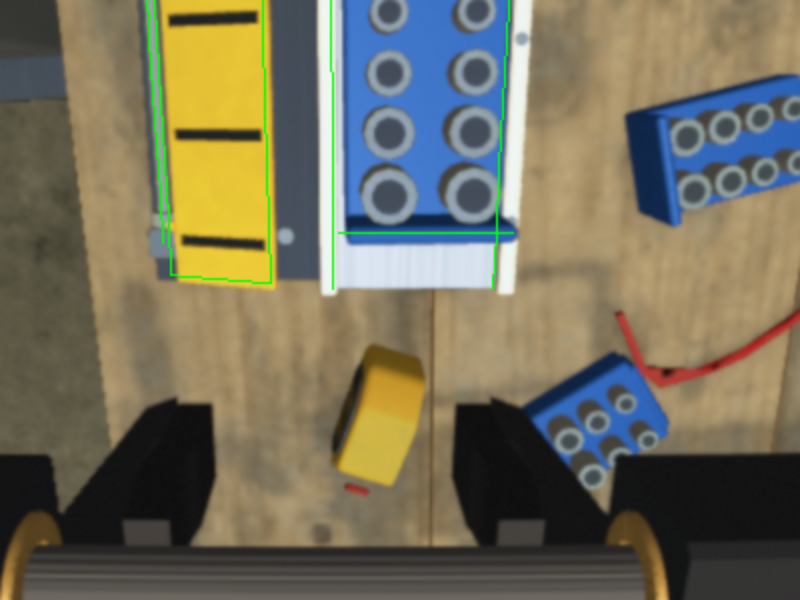

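The rear edge of the plate is at row ~202 (lane y ≈ -204 mm), and both fingers straddle correctly, with the left one over the treadle and the right one behind the plate. I'll go down to just above the treadle.

```bash
sed -i 's/0.5036,-0.0375/0.5046,-0.0375/' h.py; python3 -m jog '[{"dx":0,"dy":0,"dz":0.4,"roll":0,"jaw":0.6},{"dx":0,"dy":0,"dz":0.8,"roll":0,"jaw":0.6},{"dx":0,"dy":0,"dz":0.97,"roll":0,"jaw":0.6},{"dx":0,"dy":0,"dz":0.97,"roll":0,"jaw":0.6},{"dx":0,"dy":0,"dz":0.97,"roll":0,"jaw":0.6}]'
python3 - <<'E'
from h import *
print(lane(),to([-.038,-.217,.058])); 
a=eyes.capture("scene")[140:300,300:460,::-1]; b=eyes.capture("side")[120:280,240:400,::-1]; w=eyes.capture("wrist")[120:440,150:550,::-1]
cv2.imwrite("pics/d1.png",np.hstack([np.vstack([cv2.resize(a,(300,300)),cv2.resize(b,(300,300))]),cv2.resize(w,(500,600))]))
E
```

```text
clock: 3.62
tool_pos: [0.4595, -0.2529, 0.0946]
ee_rot: [2.261, 2.178, 0.0]
contact_force: [0.3, 0.4, 0.2]
width: 0.0526
gripper_force: 0.0
[ -36.9 -216.9   94.6] (array([-0.   , -0.008,  0.244]), np.float64(0.0))
```

View pics/d1.png

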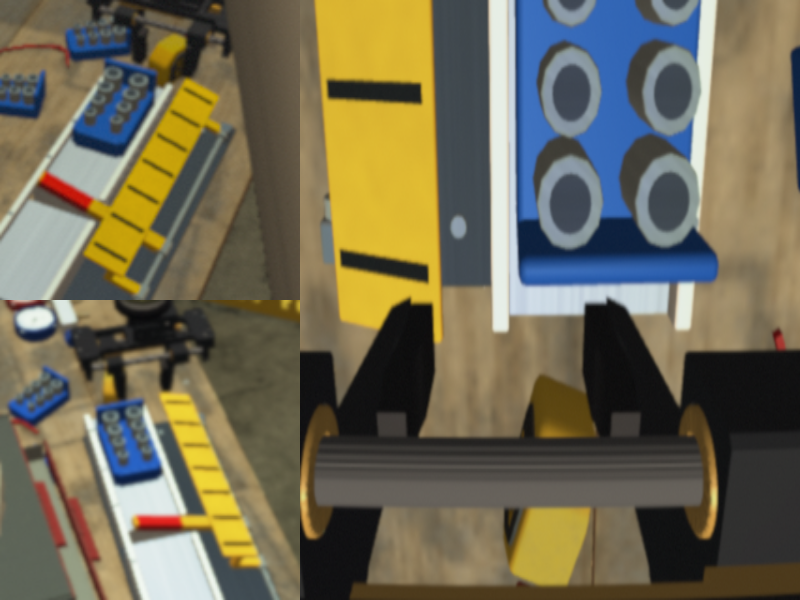

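The wrist view shows both fingertips (near (415,300) and (605,300)) just behind the plate edge (row 283) and over the treadle's end. The gap is about 4 mm. I'll press down in stages.

```bash
python3 -m jog '[{"dx":0,"dy":0,"dz":0.05,"roll":0,"jaw":0.6},{"dx":0,"dy":0,"dz":0.1,"roll":0,"jaw":0.6},{"dx":0,"dy":0,"dz":0.13,"roll":0,"jaw":0.6},{"dx":0,"dy":0,"dz":0.13,"roll":0,"jaw":0.6}]'; python3 -m jog '[{"dx":0,"dy":0,"dz":0.05,"roll":0,"jaw":0.6},{"dx":0,"dy":0,"dz":0.1,"roll":0,"jaw":0.6},{"dx":0,"dy":0,"dz":0.11,"roll":0,"jaw":0.6},{"dx":0,"dy":0,"dz":0.11,"roll":0,"jaw":0.6}]'
python3 - <<'E'
from h import *
print(lane(),to([-.038,-.217,.058])); 
a=eyes.capture("scene")[140:300,300:460,::-1]; b=eyes.capture("side")[120:280,240:400,::-1]; w=eyes.capture("wrist")[120:440,150:550,::-1]
cv2.imwrite("pics/d2.png",np.hstack([np.vstack([cv2.resize(a,(300,300)),cv2.resize(b,(300,300))]),cv2.resize(w,(500,600))]))
E
```

```text
clock: 4.28
tool_pos: [0.4597, -0.2522, 0.0737]
ee_rot: [2.261, 2.179, 0.0]
contact_force: [0.9, 0.3, 4.2]
width: 0.0529
gripper_force: 2.2
clock: 4.78
tool_pos: [0.4614, -0.253, 0.0585]
ee_rot: [2.258, 2.176, 0.002]
contact_force: [6.8, 1.8, 10.0]
width: 0.053
gripper_force: 5.3
[ -35.  -217.    58.5] (array([ 0.   , -0.02 ,  0.003]), np.float64(0.0001))
```

View pics/d2.png

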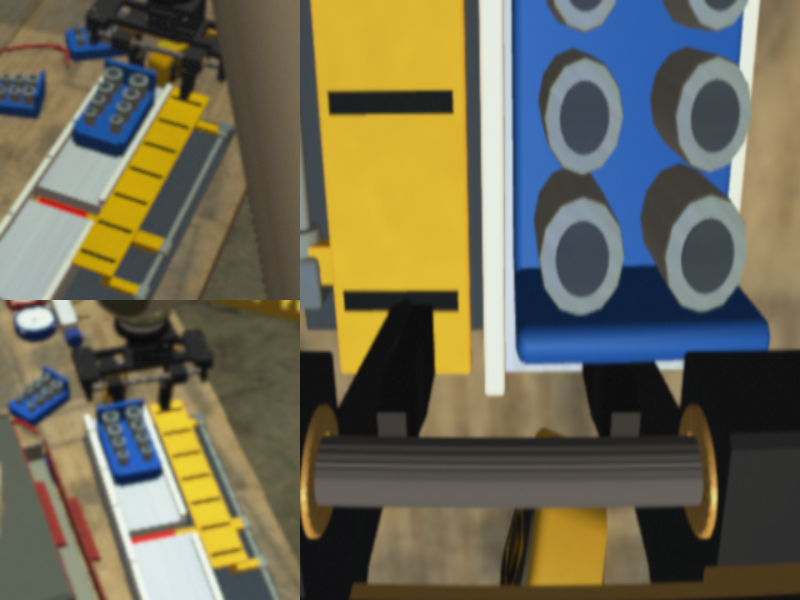

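The gate bar is now down, with red showing only in the slot in both overview pictures. The finger is on the treadle's first rib and the other one is just behind the plate. I'll start the push gently, 1 mm lower.

```bash
python3 -m jog '[{"dx":0.01,"dy":0,"dz":0.008,"roll":0,"jaw":0.6},{"dx":0.02,"dy":0,"dz":0.008,"roll":0,"jaw":0.6},{"dx":0.04,"dy":0,"dz":0.008,"roll":0,"jaw":0.6},{"dx":0.07,"dy":0,"dz":0.008,"roll":0,"jaw":0.6},{"dx":0.12,"dy":0,"dz":0.008,"roll":0,"jaw":0.6},{"dx":0.18,"dy":0,"dz":0.008,"roll":0,"jaw":0.6},{"dx":0.24,"dy":0,"dz":0.008,"roll":0,"jaw":0.6},{"dx":0.3,"dy":0,"dz":0.008,"roll":0,"jaw":0.6}]'
python3 - <<'E'
from h import *
print(lane(),to([-.038,.049,.058])); 
a=eyes.capture("scene")[140:300,280:440,::-1]; b=eyes.capture("side")[130:290,260:420,::-1]; w=eyes.capture("wrist")[120:440,150:550,::-1]
cv2.imwrite("pics/d3.png",np.hstack([np.vstack([cv2.resize(a,(300,300)),cv2.resize(b,(300,300))]),cv2.resize(w,(500,600))]))
E
```

```text
clock: 5.92
tool_pos: [0.4623, -0.209, 0.0572]
ee_rot: [2.257, 2.176, -0.001]
contact_force: [-0.0, -7.4, 9.5]
width: 0.0528
gripper_force: 5.0
[ -35.8 -173.    57.2] (array([ 1.48 , -0.013, -0.013]), np.float64(0.0002))
```

View pics/d3.png

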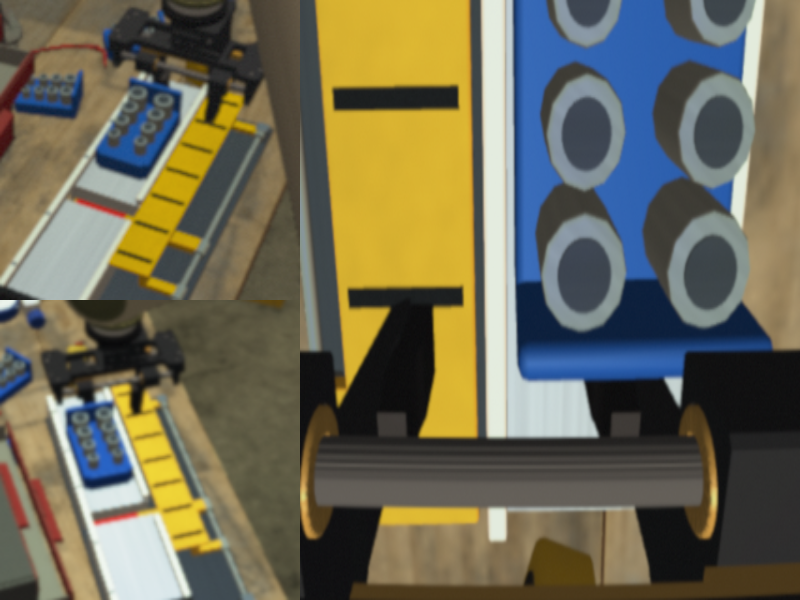

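The rack is moving squarely, with the plate on the right finger and the gate bar in its slot. Before going past it I'll check the gate angle numerically.

```bash
cat > ang.py <<'E'
from h import *
def corners(t,y0=-.15):
    d=t-.3; P=[]
    for r,z in ((.027,.040),(.075,.040)):
        x=r*np.cos(d)+z*np.sin(d); h=-r*np.sin(d)+z*np.cos(d)
        P+= [[-.125+x,y0,.018+h],[-.125+x,.09,.018+h]]
    return np.array(P)[[0,1,3,2]]
def angle(c,y0):
    im=eyes.capture(c).astype(int); m=(im[...,0]>im[...,2]+70)&(im[...,1]>im[...,2]+40)&(im[...,0]>110)
    cal=eyes.get_calibration(c); out=[]
    roi=np.zeros(m.shape,np.uint8); cv2.fillConvexPoly(roi,np.round(proj(cal,l2w(q0,[[-.12,y0,.06],[-.12,.10,.06],[-.03,.10,.06],[-.03,y0,.06]]))).astype(int),1)
    for t in np.arange(0,.43,.04):
        k=np.zeros(m.shape,np.uint8); cv2.fillConvexPoly(k,np.round(proj(cal,l2w(q0,corners(t,y0)))).astype(int),1)
        a=(m&(roi>0)); k=(k&roi)>0; out.append((round(t,2),round((a&k).sum()/(a|k).sum(),3)))
    return out
E
python3 -c "
from ang import *
print(angle('scene',-.1)); print(angle('side',-.1))"
```

```text
[(np.float64(0.0), np.float64(0.598)), (np.float64(0.04), np.float64(0.633)), (np.float64(0.08), np.float64(0.666)), (np.float64(0.12), np.float64(0.716)), (np.float64(0.16), np.float64(0.76)), (np.float64(0.2), np.float64(0.802)), (np.float64(0.24), np.float64(0.808)), (np.float64(0.28), np.float64(0.831)), (np.float64(0.32), np.float64(0.822)), (np.float64(0.36), np.float64(0.78)), (np.float64(0.4), np.float64(0.748))]
[(np.float64(0.0), np.float64(0.365)), (np.float64(0.04), np.float64(0.428)), (np.float64(0.08), np.float64(0.498)), (np.float64(0.12), np.float64(0.542)), (np.float64(0.16), np.float64(0.611)), (np.float64(0.2), np.float64(0.681)), (np.float64(0.24), np.float64(0.742)), (np.float64(0.28), np.float64(0.802)), (np.float64(0.32), np.float64(0.873)), (np.float64(0.36), np.float64(0.883)), (np.float64(0.4), np.float64(0.818))]
```

The angle is about 0.32, which is safely down. Continuing along the lane.

```bash
python3 -m jog '[{"dx":0.05,"dy":0,"dz":0,"roll":0,"jaw":0.6},{"dx":0.12,"dy":0,"dz":0,"roll":0,"jaw":0.6},{"dx":0.19,"dy":0,"dz":0,"roll":0,"jaw":0.6},{"dx":0.26,"dy":0,"dz":0,"roll":0,"jaw":0.6},{"dx":0.33,"dy":0,"dz":0,"roll":0,"jaw":0.6},{"dx":0.4,"dy":0,"dz":0,"roll":0,"jaw":0.6},{"dx":0.47,"dy":0,"dz":0,"roll":0,"jaw":0.6},{"dx":0.54,"dy":0,"dz":0,"roll":0,"jaw":0.6},{"dx":0.61,"dy":0,"dz":0,"roll":0,"jaw":0.6},{"dx":0.66,"dy":0,"dz":0,"roll":0,"jaw":0.6}]'; python3 -c "
from ang import *
print(lane(),to([-.038,.049,.058]))"
```

```text
clock: 7.42
tool_pos: [0.466, -0.1094, 0.057]
ee_rot: [2.258, 2.177, -0.0]
contact_force: [0.9, -7.8, 9.0]
width: 0.0528
gripper_force: 4.9
[-35.9 -73.3  57. ] (array([ 0.815, -0.013, -0.01 ]), np.float64(0.0002))
```

```bash
python3 -m jog '[{"dx":0.05,"dy":0,"dz":0,"roll":0,"jaw":0.6},{"dx":0.12,"dy":0,"dz":0,"roll":0,"jaw":0.6},{"dx":0.19,"dy":0,"dz":0,"roll":0,"jaw":0.6},{"dx":0.26,"dy":0,"dz":0,"roll":0,"jaw":0.6},{"dx":0.33,"dy":0,"dz":0,"roll":0,"jaw":0.6},{"dx":0.4,"dy":0,"dz":0,"roll":0,"jaw":0.6},{"dx":0.47,"dy":0,"dz":0,"roll":0,"jaw":0.6},{"dx":0.54,"dy":0,"dz":0,"roll":0,"jaw":0.6},{"dx":0.61,"dy":0,"dz":0,"roll":0,"jaw":0.6},{"dx":0.68,"dy":0,"dz":0,"roll":0,"jaw":0.6}]'
python3 - <<'E'
from ang import *
print(lane(),to([-.038,.049,.058]))
a=eyes.capture("scene")[180:340,260:420,::-1]; b=eyes.capture("side")[170:330,260:420,::-1]; w=eyes.capture("wrist")[120:440,150:550,::-1]
cv2.imwrite("pics/d4.png",np.hstack([np.vstack([cv2.resize(a,(300,300)),cv2.resize(b,(300,300))]),cv2.resize(w,(500,600))]))
E
```

```text
clock: 8.68
tool_pos: [0.4697, -0.0071, 0.0568]
ee_rot: [2.259, 2.178, 0.001]
contact_force: [1.8, -8.1, 9.8]
width: 0.0529
gripper_force: 5.0
[-36.1  29.   56.8] (array([ 0.133, -0.013, -0.008]), np.float64(0.0002))
```

View pics/d4.png

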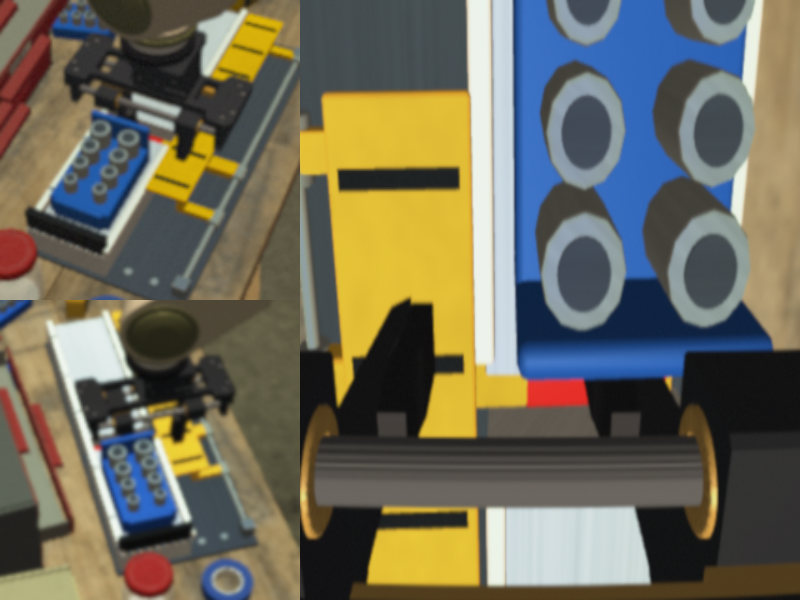

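The rack is past the gate (red bar still down in the slot, at (555,392) in the montage) and about 20 mm short of the stop. I'll close the rest slowly, watching the push force.

```bash
python3 -m jog '[{"dx":0.04,"dy":0,"dz":0,"roll":0,"jaw":0.6},{"dx":0.08,"dy":0,"dz":0,"roll":0,"jaw":0.6},{"dx":0.1,"dy":0,"dz":0,"roll":0,"jaw":0.6},{"dx":0.11,"dy":0,"dz":0,"roll":0,"jaw":0.6},{"dx":0.12,"dy":0,"dz":0,"roll":0,"jaw":0.6}]'; python3 -m jog '[{"dx":0.007,"dy":0,"dz":0,"roll":0,"jaw":0.6},{"dx":0.013,"dy":0,"dz":0,"roll":0,"jaw":0.6}]';python3 -c "
from ang import *
print(lane())"
```

```text
clock: 9.45
tool_pos: [0.4701, 0.0092, 0.0568]
ee_rot: [2.258, 2.177, -0.003]
contact_force: [-5.6, -26.8, 10.5]
width: 0.0528
gripper_force: 14.2
clock: 9.7
tool_pos: [0.47, 0.0094, 0.057]
ee_rot: [2.258, 2.174, -0.006]
contact_force: [-9.1, -37.7, 12.4]
width: 0.0526
gripper_force: 19.9
[-36.3  45.5  57. ]
```

Run:
```python
from ang import *
a=eyes.capture("scene")[210:310,260:360,::-1]; b=eyes.capture("side")[230:330,290:390,::-1]
cv2.imwrite("pics/d5.png",np.hstack([cv2.resize(a,(400,400),interpolation=3),cv2.resize(b,(400,400),interpolation=3)]))
```

```text
(no output)
```

View pics/d5.png

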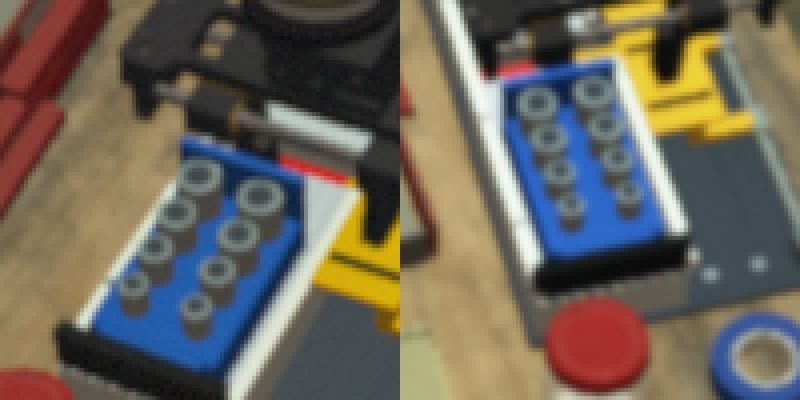

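Both views show the rack's nose flat against the black stop. Now I'll back off a few millimetres with the treadle still down, then lift.

```bash
python3 -m jog '[{"dx":-0.02,"dy":0,"dz":0,"roll":0,"jaw":0.6},{"dx":-0.04,"dy":0,"dz":0,"roll":0,"jaw":0.6},{"dx":-0.07,"dy":0,"dz":0,"roll":0,"jaw":0.6},{"dx":-0.07,"dy":0,"dz":0,"roll":0,"jaw":0.6}]' && python3 -m jog '[{"dx":0,"dy":0,"dz":-0.04,"roll":0,"jaw":0.6},{"dx":0,"dy":0,"dz":-0.08,"roll":0,"jaw":0.6},{"dx":0,"dy":0,"dz":-0.12,"roll":0,"jaw":0.6},{"dx":0,"dy":0,"dz":-0.16,"roll":0,"jaw":0.6},{"dx":0,"dy":0,"dz":-0.22,"roll":0,"jaw":0.6},{"dx":0,"dy":0,"dz":-0.4,"roll":0,"jaw":0.6},{"dx":0,"dy":0,"dz":-0.7,"roll":0,"jaw":0.6},{"dx":0,"dy":0,"dz":-1,"roll":0,"jaw":0.6},{"dx":0,"dy":0,"dz":-1,"roll":0,"jaw":0.6},{"dx":0,"dy":0,"dz":-1,"roll":0,"jaw":0.6}]' && python3 -m jog '[{"dx":-0.6,"dy":-0.6,"dz":0,"roll":0,"jaw":0.6},{"dx":-0.6,"dy":-0.6,"dz":0,"roll":0,"jaw":0.6},{"dx":-0.6,"dy":-0.6,"dz":0,"roll":0,"jaw":0.6},{"dx":-0.6,"dy":-0.6,"dz":0,"roll":0,"jaw":0.6}]'
python3 - <<'E'
from ang import *
print(lane())
a=eyes.capture("scene")[180:320,250:390,::-1]; b=eyes.capture("side")[190:330,270:410,::-1]
cv2.imwrite("pics/d6.png",np.hstack([cv2.resize(a,(400,400),interpolation=3),cv2.resize(b,(400,400),interpolation=3)]))
E
```

```text
clock: 10.3
tool_pos: [0.4691, 0.0034, 0.0563]
ee_rot: [2.263, 2.179, 0.002]
contact_force: [0.3, 2.3, 7.2]
width: 0.053
gripper_force: 3.7
clock: 11.55
tool_pos: [0.4685, 0.0034, 0.2056]
ee_rot: [-2.262, -2.18, 0.0]
contact_force: [-0.0, -0.2, -0.8]
width: 0.0528
gripper_force: 0.0
clock: 12.05
tool_pos: [0.3756, -0.0832, 0.2055]
ee_rot: [-2.262, -2.178, 0.0]
contact_force: [0.7, 0.2, 1.1]
width: 0.0527
gripper_force: 0.0
[-127.2  -50.6  205.5]
```

View pics/d6.png

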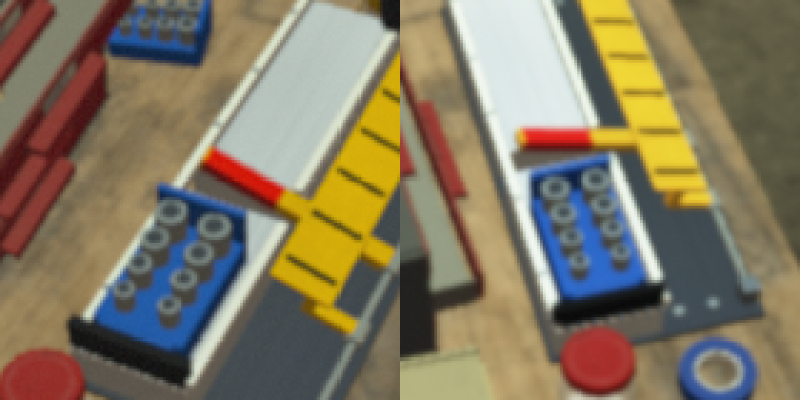

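The rack is home against the stop, the gate bar is raised behind it (red tip at (208,158) and (520,138)), and the arm is clear. Handing in.

```bash
python3 -c "
from station import sign_off
print(sign_off())"
```

```text
the job is handed in; nothing more can be done
None
```

The rack was pushed home against the end stop with the gate held down, the gate then closed behind it, the tape measure, blue tape and jar were left alone, and the job was handed in about 12 s into the 51 s limit.

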